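# Scrap two rejected bearings through the sprung drop flap

### The job

Scrap the two bearings that lie on the deck of the grey reject box: slide them across onto the steel flap at the back of the deck, hold the lever at the box's side fully down until both have dropped into the box, then ease the lever back up so that the sprung flap closes without snapping. The master ring on the same deck (the thicker plain steel ring without black seals) stays where it lies, and nothing else on the bench is disturbed.

Things in the scene. Friction and masses are not known exactly. Their poses are not given: they have to be found in the camera images.
- reject_box: closed grey sheet-metal box fixed on the bench, 200 (x) by 310 mm (y), its top 150 mm above the bench; origin on the bench under its centre; x points away from the robot, y to the side with the lever, z up. Top: fixed grey deck from x = -100 to +10 mm, then the flap to x = 92 mm. Its sides (inner faces y = +-150 mm) stand 12 mm above the deck, the back wall (inner face x = 94 mm) 25 mm
- deck (a point): middle of the deck's top, 45 mm from the box's origin along -x, 150 mm above the bench. The deck has no rim at its front. Three rings lie flat on it side by side, about 90 mm apart along the box's y, all within 10 mm of x = -45 mm: two rejects and the master ring, in any order. Under deck and flap the box is one hollow bin 140 mm deep, reached only through the flap
- flap (a joint): angle in rad of flap and lever, one rigid part turning about the box's y axis through flap_hinge: 0 shut (level), 1.2 fully open (hanging into the box). A spring shuts it; it carries both bearings unopened. The lever bar takes about 6 N to start, 12 N fully down, and snaps back if let go. Bearings on the flap slide off into the box past about 1.0
- flap_hinge (a point): a point on the hinge axis, in the middle of the box's width: 12 mm from the box's origin along its x, 146 mm above the bench; moves only with the box
- flap_middle (a point): point fixed to the box, at the middle of the shut flap's top: 53 mm from the box's origin along its x, 150 mm above the bench. The plain steel flap, 78 mm (x) by 296 mm (y), lies 1 mm lower than the deck. A bearing is wholly on it when its centre is 45 to 63 mm from the box's origin along x
- lever_bar (a point): on the axis of the lever's bar: black rubber, round, 18 mm thick, 70 mm long along the box's y, outside its +y side; it reaches 27 mm outward and 43 mm inward of this point. The axis is 100 mm from the hinge, on a 10 mm round arm: when shut this point is 82 mm along x, 209 mm along y, 57 mm up from flap_hinge (35 degrees above level), fully open 34 degrees below. Press from above, along its arc
- reject_a: steel ball bearing, 62 mm outside, 35 mm bore, 14 mm thick, black seals between its rings, 0.11 to 0.22 kg; one of the two rejects, lying flat on the deck of the reject box; origin at the centre of its underside, z up along its axis
- reject_b: steel ball bearing, 62 mm outside, 35 mm bore, 14 mm thick, black seals between its rings, 0.11 to 0.22 kg; the other reject, as reject_a
- master_ring: master setting ring of plain steel without seals, 66 mm outside, 20 mm high, 0.3 kg, lying flat on the deck of the reject box; origin at the centre of its underside, z up along its axis; must stay there
- good_bearing_a: good bearing (62 x 14 mm) on the bench, left of the box, under another; not to be moved; origin at the centre of its underside
- good_bearing_b: good bearing lying on good_bearing_a; not to be moved; origin at the centre of its underside
- good_bearing_c: good bearing lying alone on the bench, left of the box; not to be moved; origin at the centre of its underside
- ring_gauge_b: small steel setting ring, 48 mm wide, 18 mm high, on the bench left of the box; not to be moved; origin at the centre of its underside
- grease_tin: round tin, 63 mm wide, 43 mm high, on the bench behind the box; not to be moved; origin at the centre of its underside
- parts_cup: cream plastic beaker, 70 mm wide, 84 mm high, on the bench behind the box; not to be moved; origin at the centre of its underside
- spanner: spanner, 176 mm long, 8 mm high, on the bench at its front edge, left of the box; origin at its middle, x along it; not to be moved
Things that resemble listed ones, but are neither listed nor needed, are in the scene too. Leave any brown or green look-alike of the reject_b alone. What is shaped like the reject_a but orange is not meant.

How it is judged:
On the way:
1. the flap is opened with the lever (past 0.6 rad) (value of joint flap above 0.6 rad).
At the end, for the whole second after the job is handed in: Both rejected bearings lie at rest inside the reject box, at least 50 mm below its deck; the flap is shut (within 0.06 rad); the master ring lies flat on the deck within 25 mm of where it was (z of reject_a in the frame of reject_box between -0.01 and 0.1 m and x of reject_a in the frame of reject_box between -0.1 and 0.1 m and y of reject_a in the frame of reject_box between -0.155 and 0.155 m and linear speed of each of reject_a, reject_b below 0.03 m/s and z of reject_b in the frame of reject_box between -0.01 and 0.1 m and x of reject_b in the frame of reject_box between -0.1 and 0.1 m and y of reject_b in the frame of reject_box between -0.155 and 0.155 m and value of joint flap below 0.06 rad and distance of master_ring from where it was at the start of the episode below 0.025 m and angle between master_ring's own z axis and vertical below 0.1 rad); the robot touches nothing.
It fails at once if the flap was let snap back from open instead of being eased shut (closing faster than 5 rad/s while still more than 0.4 rad open) (value of joint flap above 0.4 rad and velocity of joint flap below -5 rad/s).
It fails at once if the master ring was moved more than 25 mm (distance of master_ring from where it was at the start of the episode above 0.025 m).
It fails at once if a bystander on the bench was moved more than 30 mm (distance of any of good_bearing_a, good_bearing_b, good_bearing_c, ring_gauge_b, grease_tin, parts_cup, spanner from where it was at the start of the episode above 0.03 m).
It also fails if it takes over 53 s, if anything falls off the work surface, if the arm or the gripper's body presses on something with over 40 N, if the wrist force passes 120 N, or if a joint passes its speed limit or range.

### The arm

A 7-joint arm with a two-finger parallel gripper is mounted at the origin on a cart in front of the work surface, level with it; the furniture and walls round the work are solid. World frame = base frame: x ahead of the robot, y to its left, z up, the work surface at z = 0. Lengths are in m, angles in rad, forces in N, time in s.
With the tool pointing down it reaches from about 0.425 to 0.925 m from the base axis. Payload 6.8 kg.
Tool frame: the origin (TCP) lies where the fingers leave the gripper's body, on its centre line; the fingertips stand 73 mm ahead of it and the grasp point (between the pads) lies 54 mm ahead of it (manip.tip_reach is the distance from the TCP to the fingertips, in m); z points along the fingers, y is the line along which they close (so a half turn about z gives the same grasp; the last joint's range is limited). The gripper opens to 85 mm and grips with 20 to 120 N. Pads are 22 mm wide; open, the fingers measure 114 mm over their backs; the gripper's body (76 mm by 85 mm) begins 54 mm behind the grasp point. The pads swing forward as they close: fully open they stand 13 mm farther back than shut.
Start: joints at [-1.282, 0.477, 0.022, 1.555, -0.011, 1.109, -0.083], TCP at [0.261, 0.623, 0.304] pointing down, gripper open.
Joint ranges: [-2.96, 2.96], [-0.34, 2.1], [-1.41, 1.46], [0.24, 2.44], [-1.37, 4.51], [0.17, 1.92], [-2.96, 2.96]. Speed limits (rad/s): [2.39, 2.39, 3.14, 3.14, 3.14, 3.14, 3.14].

### API

Orientations are given as a 3x3 rotation matrix whose columns are the frame's x, y, z axes.
In Python, from bench import manip gives the robot as it stands. The module is installed in compiled form; this text tells all that it offers.
- The arm moves only by the tool carry_out, never from a script. Its argument "targets" is a list of rows, each a list of 6 numbers: the shift along the world's x, y, z as a fraction of full scale, then the turn, a rotation vector about the world's x, y, z as a fraction of full scale. A call has exactly 8 rows; each row is the pose to reach, as a shift and turn from the pose commanded when the call began, turning the shorter way round; what a row does not reach only later rows make up. Full scale, the value 1, is 0.12 m for a shift and 180 degrees for a turn. A row lasts 1/12 s, in which the tool goes at most 41.7 mm and 7.16 degrees, less where a joint would pass 70% of its speed; a pose out of reach is approached as far as the arm can. A call with a number of a shift or a turn outside -1 to 1 is refused whole. A call with a gripper value outside its range is refused whole. "hand" is the opening, from -1 (shut) to 1 (fully open), set as the call begins (left out, the last holds). The fingers move at their own pace and stop on an object; "force" is the grip in N (left out, the last holds). Time passes only in rows, so rows that repeat a pose let the fingers close, or fill a call up. It gives the time, the measured TCP pose, the force, the opening and the grip force at its end, in the units of the state.
- manip.observe(): the state, without advancing time (a new reading comes with each control period).
- manip.read_camera(name): name is "scene" or "top"; returns a dict with "frame" (384x512x3 uint8, red, green, blue), "intrinsics" (3x3 intrinsics, pixels), "pose" (4x4, takes a point from camera to world coordinates). Camera axes: x right, y up, looking along -z (the intrinsics and any distortion apply to the point x, -y, -z); pixel columns grow to the right and rows downward; lengths in m; the calibration is good to about 2 mm. A picture is of the moment at which its call begins. There is no depth.
- manip.job_done(): hands the job in; it is judged then, once.
Trained networks look in the newest picture that a camera, given by its name, has taken for a name from the list of things; names that differ only in an ending like _2 or _b are one class to them, and where a whole thing is asked for, a point or a joint stands for the part that bears it (a point fixed in the world has none). Each returns a list of dicts, best first, with "conf" (0 to 1); they miss things now and then, are a little off and sometimes report something else, mostly with a low value. They report only what shows in the picture. A call takes as long as a camera call. They do not tell look-alikes from the thing itself.
- manip.masks_of(camera, query): "region" (384x512 bool, what is visible of it) and "centre" ([column, row] in pixels, amid what is visible of it).
- manip.landmark_of(camera, query): "centre" ([column, row] in pixels: a listed point, or the origin of a listed thing).
The state is a dict: "time_s": time; "joint_pos": joint angles; "qd": joint speeds; "effort": joint torques, N m; "ee_pos": TCP position; "tcp_rot": TCP orientation; "force": force on the tool from outside, world axes, zero at the start; "wrist_torque": the same for the moment, N m; "gripper_width": finger opening in m; "grip_force": force on a finger pad.
Only numpy, scipy, OpenCV 4.12 (cv2) and the standard library are available. Lean on these libraries where they do the work, as an engineer would, in place of code of your own. Each camera call takes 0.05 s, during which the arm holds its last target. There are 200 camera calls.

## Working session

There is one attempt and no reset: what is moved stays moved. The work goes in short steps, Python scripts to look and compute and a tool call to move; the robot and the scene stay as the last step left them, time stands still between calls to the robot, and variables do not carry over. Pictures are saved under pics/ and viewed, at most 10 in all, crops included, and the job is handed in when it is done.

Besides the shell and the picture viewer there is one more tool, called after "Request:" as a command line: name --pt "numbers of a row" for each row, then --argument value for the rest. carry_out: Moves the arm, as the interface text tells. Its arguments: {"type":"object","properties":{"targets":{"type":"array","items":{"type":"array","items":{"type":"number","minimum":-1,"maximum":1}}},"hand":{"type":"number"},"force":{"type":"number"}},"required":["targets"]}

```bash
mkdir -p pics
cat > h.py <<'E'
import numpy as np, cv2
from bench import manip
def ray(c,px):
    K=np.array(c["intrinsics"]);T=np.array(c["pose"])
    d=np.linalg.inv(K)@[px[0],px[1],1.]; d=T[:3,:3]@[d[0],-d[1],-d[2]]
    return T[:3,3],d
def at(c,px,z):
    o,d=ray(c,px); return o+d*(z-o[2])/d[2]
def proj(c,p):
    T=np.array(c["pose"]);q=T[:3,:3].T@(np.array(p)-T[:3,3]); u=np.array(c["intrinsics"])@[q[0],-q[1],-q[2]]; return u[:2]/u[2]
E
python3 - <<'E'
from h import *
np.set_printoptions(precision=3,suppress=True)
s=manip.observe();print(s["time_s"],s["ee_pos"],s["tcp_rot"],s["force"],s["gripper_width"],manip.tip_reach)
for n in ["scene","top"]:
    c=manip.read_camera(n); cv2.imwrite(f"pics/{n}0.png",c["frame"][:,:,::-1])
    print(n,np.array(c["pose"])[:3,3])
    for q,z in [("reject_a",.157),("master_ring",.15),("deck",.15),("flap_hinge",.146),("flap_middle",.15),("lever_bar",.203),("reject_box",0)]:
        for r in manip.landmark_of(n,q)[:5]: print(q,round(r["conf"],2),np.round(r["centre"]),at(c,r["centre"],z))
E
```

```text
0.0 [0.261 0.622 0.303] [[-0.922  0.386 -0.001]
 [ 0.386  0.922 -0.002]
 [-0.    -0.002 -1.   ]] [-0.487 -0.607  0.432] 0.0856344701580695 0.0726
scene [1.384 0.153 1.145]
reject_a 0.77 [160. 182.] [ 0.594 -0.328  0.157]
reject_a 0.75 [207. 150.] [ 0.44  -0.24   0.157]
reject_a 0.52 [260. 161.] [ 0.45  -0.074  0.157]
reject_a 0.51 [153. 226.] [ 0.742 -0.291  0.157]
reject_a 0.38 [174. 166.] [ 0.525 -0.313  0.157]
master_ring 0.79 [228. 150.] [ 0.417 -0.18   0.15 ]
deck 0.66 [234. 158.] [ 0.445 -0.154  0.15 ]
flap_hinge 0.58 [227. 171.] [ 0.5   -0.161  0.146]
flap_middle 0.57 [223. 177.] [ 0.527 -0.164  0.15 ]
flap_middle 0.57 [206. 146.] [ 0.418 -0.25   0.15 ]
flap_middle 0.23 [236. 155.] [ 0.435 -0.15   0.15 ]
lever_bar 0.8 [283. 197.] [0.607 0.025 0.203]
reject_box 0.71 [233. 196.] [ 0.469 -0.16   0.   ]
reject_box 0.6 [176. 254.] [ 0.717 -0.258  0.   ]
top [ 0.36  -0.053  1.405]
reject_a 0.77 [264. 221.] [ 0.451 -0.074  0.157]
reject_a 0.77 [364. 216.] [ 0.467 -0.365  0.157]
reject_a 0.73 [363. 242.] [ 0.39  -0.36   0.157]
reject_a 0.71 [352. 163.] [ 0.625 -0.336  0.157]
reject_a 0.54 [324. 231.] [ 0.423 -0.25   0.157]
master_ring 0.78 [295. 226.] [ 0.437 -0.164  0.15 ]
master_ring 0.37 [197. 252.] [0.361 0.121 0.15 ]
deck 0.74 [290. 229.] [ 0.428 -0.151  0.15 ]
deck 0.49 [325. 233.] [ 0.418 -0.252  0.15 ]
flap_hinge 0.79 [297. 208.] [ 0.492 -0.171  0.146]
flap_middle 0.95 [300. 196.] [ 0.525 -0.179  0.15 ]
lever_bar 0.62 [296. 226.] [ 0.434 -0.162  0.203]
lever_bar 0.6 [227. 168.] [0.6   0.034 0.203]
reject_box 0.71 [262. 224.] [ 0.453 -0.07   0.   ]
reject_box 0.63 [288. 219.] [ 0.47  -0.157  0.   ]
```

View pics/top0.png

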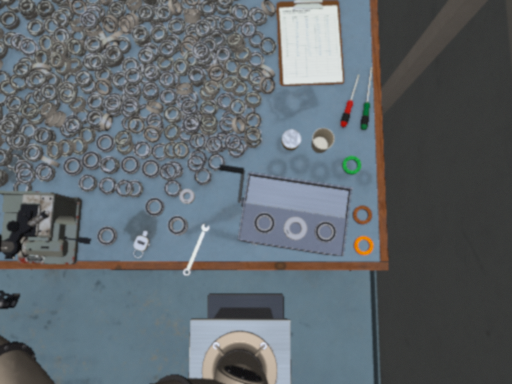

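View pics/scene0.png

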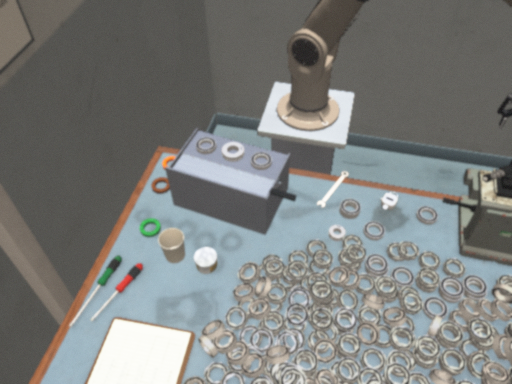

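The top view shows the box with rings at (264,222), (295,228) and (327,231). The middle one is plain, so it is the master; the two sealed rejects are outside it. The lever bar is at (231,168).

Run:
```python
from h import *
from scipy.optimize import least_squares
np.set_printoptions(precision=3,suppress=True)
C={n:manip.read_camera(n) for n in ["scene","top"]}
box={"deck":(-.045,0,.15),"flap_hinge":(.012,0,.146),"flap_middle":(.053,0,.15),"lever_bar":(.094,.209,.203),"reject_box":(0,0,0)}
guess=np.array([.475,-.16,-.15])
def w(p,l): c,s=np.cos(p[2]),np.sin(p[2]); return np.array([p[0]+c*l[0]-s*l[1],p[1]+s*l[0]+c*l[1],l[2]])
obs=[]
for n in C:
    for q,l in box.items():
        e=w(guess,l); z=proj(C[n],e)
        rs=[r for r in manip.landmark_of(n,q) if np.hypot(*(r["centre"]-z))<15]
        if rs: obs.append((n,q,l,min(rs,key=lambda r:np.hypot(*(r["centre"]-z)))["centre"]))
f=lambda p:np.concatenate([(proj(C[n],w(p,l))-c) for n,q,l,c in obs])
r=least_squares(f,guess,loss="soft_l1"); p=r.x; print(p,np.degrees(p[2]))
for (n,q,_,_),e in zip(obs,f(p).reshape(-1,2)): print(n,q,e)
R=np.array([[np.cos(p[2]),-np.sin(p[2])],[np.sin(p[2]),np.cos(p[2])]])
for n in C:
    for q,h in [("reject_a",.15),("master_ring",.15)]:
        for m in manip.landmark_of(n,q):
            a=at(C[n],m["centre"],h); l=R.T@(a[:2]-p[:2])
            if abs(l[0]+.045)<.03 and abs(l[1])<.14: print(n,q,round(m["conf"],2),a,"box",l)
c=C["top"];im=c["frame"][:,:,::-1].copy(); im=cv2.resize(im[140:265,210:370],None,fx=5,fy=5,interpolation=cv2.INTER_CUBIC)
def dr(l,col=(0,0,255)): u=(proj(c,w(p,l))-[210,140]+.5)*5; return tuple(int(v) for v in u)
P=[(-.1,-.155,.15),(-.1,.155,.15),(.1,.155,.175),(.1,-.155,.175)]
for i in range(4): cv2.line(im,dr(P[i]),dr(P[(i+1)%4]),(0,0,255),1)
cv2.line(im,dr((.01,-.15,.15)),dr((.01,.15,.15)),(0,255,0),1)
cv2.line(im,dr((.094,.166,.203)),dr((.094,.236,.203)),(0,255,255),1)
cv2.imwrite("pics/fit.png",im)
```

```text
[ 0.476 -0.163 -0.161] -9.232921448041154
scene deck [-3.552 -0.332]
scene flap_hinge [-0.206 -1.183]
scene flap_middle [-0.193  0.689]
scene lever_bar [-0.407 -0.285]
scene reject_box [-0.714  0.825]
top deck [-1.045 -3.991]
top flap_hinge [-3.066  0.333]
top flap_middle [-1.886  1.102]
top lever_bar [0.764 0.349]
top reject_box [-0.406  0.12 ]
scene reject_a 0.75 [ 0.424 -0.242  0.15 ] box [-0.039 -0.087]
scene reject_a 0.72 [ 0.442 -0.087  0.15 ] box [-0.046  0.069]
scene master_ring 0.57 [ 0.413 -0.168  0.15 ] box [-0.062 -0.016]
top reject_a 0.8 [ 0.427 -0.25   0.15 ] box [-0.035 -0.094]
top reject_a 0.68 [ 0.453 -0.075  0.15 ] box [-0.037  0.083]
top master_ring 0.81 [ 0.429 -0.165  0.15 ] box [-0.047 -0.01 ]
```

View pics/fit.png

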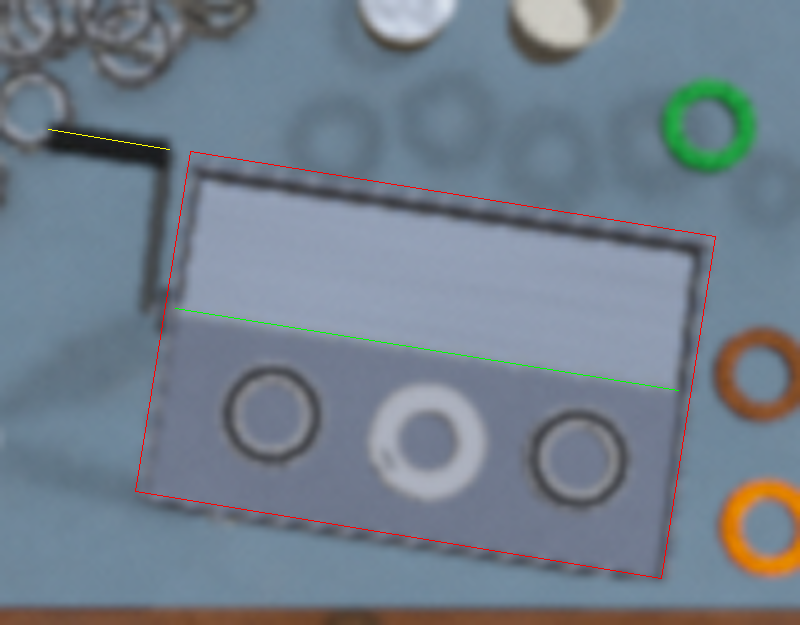

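The overlay is about 6 mm too far forward and about 0.5° off in yaw. I'll refine it on the deck/flap edge and front edge.

Run:
```python
from h import *
np.set_printoptions(precision=4,suppress=True)
c=manip.read_camera("top");g=cv2.GaussianBlur(cv2.cvtColor(c["frame"],cv2.COLOR_RGB2GRAY),(0,0),.7).astype(np.float32)
p=np.array([.476,-.163,-.161])
def w(p,l): k,s=np.cos(p[2]),np.sin(p[2]); return np.array([p[0]+k*l[0]-s*l[1],p[1]+s*l[0]+k*l[1],l[2]])
def samp(ls): 
    u=np.array([proj(c,w(p,l)) for l in ls],np.float32); return cv2.remap(g,u[:,:1].copy(),u[:,1:].copy(),cv2.INTER_CUBIC)[:,0]
t=np.arange(-.02,.02,.0005)
for it in range(3):
    ys=np.arange(-.13,.131,.01); e=[]
    for y in ys:
        v=samp([(.01+d,y,.15) for d in t]); gr=np.gradient(v)
        e.append(t[np.argmax(gr)])
    b,a=np.polyfit(ys,e,1); print("edge x off",a,"slope",b,np.std(np.array(e)-a-b*ys))
    p[2]-=np.arctan(b); p[:2]+=a*np.array([np.cos(p[2]),np.sin(p[2])])
    # sides: dark line minima
    o=[]
    for s in (-1,1):
        o.append(np.median([t[np.argmin(samp([(x,s*.152+d,.162) for d in t]))] for x in np.arange(.03,.08,.005)]))
    m=np.mean(o);print("sides",o); p[:2]+=m*np.array([-np.sin(p[2]),np.cos(p[2])])
print(p,np.degrees(p[2]))
print("back",[t[np.argmin(samp([(.097+d,y,.175) for d in t]))] for y in (-.1,0,.1)])
R=np.array([[np.cos(p[2]),-np.sin(p[2])],[np.sin(p[2]),np.cos(p[2])]])
for n,u,h in [("A",(272,415),.164),("M",(428,441),.17),("B",(578,458),.164)]:
    a=at(c,np.array(u)/5+[210,140]-.4,h); print(n,a,R.T@(a[:2]-p[:2]))
for u in [(48,137),(167,153)]:
    a=at(c,np.array(u)/5+[210,140]-.4,.208); print("bar",a,R.T@(a[:2]-p[:2]))
for nm,l in [("bar+8",(.094,.217,.203)),("xdir",None)]:
    print(nm, w(p,l) if l else R[:,0])
```

```text
edge x off -0.0034259259259259087 slope 0.02521367521367528 0.0055867547500990785
sides [np.float64(0.004000000000000021), np.float64(0.017750000000000033)]
edge x off -0.00216666666666665 slope 0.011019536019536058 0.007624545493399348
sides [np.float64(-0.006749999999999989), np.float64(0.007250000000000024)]
edge x off -0.0013148148148147965 slope 0.02289377289377294 0.008183593400987281
sides [np.float64(-0.006249999999999988), np.float64(0.008500000000000025)]
[ 0.4715 -0.1496 -0.2201] -12.611786481604955
back [np.float64(0.006500000000000023), np.float64(-0.0004999999999999831), np.float64(-0.006999999999999989)]
A [ 0.4462 -0.0736  0.164 ] [-0.0413  0.0686]
M [ 0.431  -0.1635  0.17  ] [-0.0366 -0.0224]
B [ 0.4216 -0.2507  0.164 ] [-0.0266 -0.1095]
bar [0.6016 0.0549 0.208 ] [0.0823 0.228 ]
bar [ 0.5924 -0.0131  0.208 ] [0.0881 0.1596]
bar+8 [0.6106 0.0416 0.203 ]
xdir [ 0.9759 -0.2183]
```

Run:
```python
from h import *
c=manip.read_camera("top");p=np.array([.4745,-.1645,np.radians(-8.3)])
def w(l): k,s=np.cos(p[2]),np.sin(p[2]); return np.array([p[0]+k*l[0]-s*l[1],p[1]+s*l[0]+k*l[1],l[2]])
im=cv2.resize(c["frame"][140:265,210:370,::-1],None,fx=5,fy=5,interpolation=cv2.INTER_CUBIC)
def dr(l): u=(proj(c,w(l))-[210,140]+.5)*5; return tuple(int(v) for v in u)
def L(a,b,col): cv2.line(im,dr(a),dr(b),col,1)
L((-.1,-.15,.15),(-.1,.15,.15),(0,0,255));L((.01,-.15,.15),(.01,.15,.15),(0,255,0));L((.094,-.15,.175),(.094,.15,.175),(0,0,255))
for s in(-1,1):L((-.1,s*.15,.162),(.09,s*.15,.162),(0,0,255))
L((.094,.166,.205),(.094,.236,.205),(0,255,255))
cv2.imwrite("pics/fit2.png",im)
```

```text
(no output)
```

View pics/fit2.png

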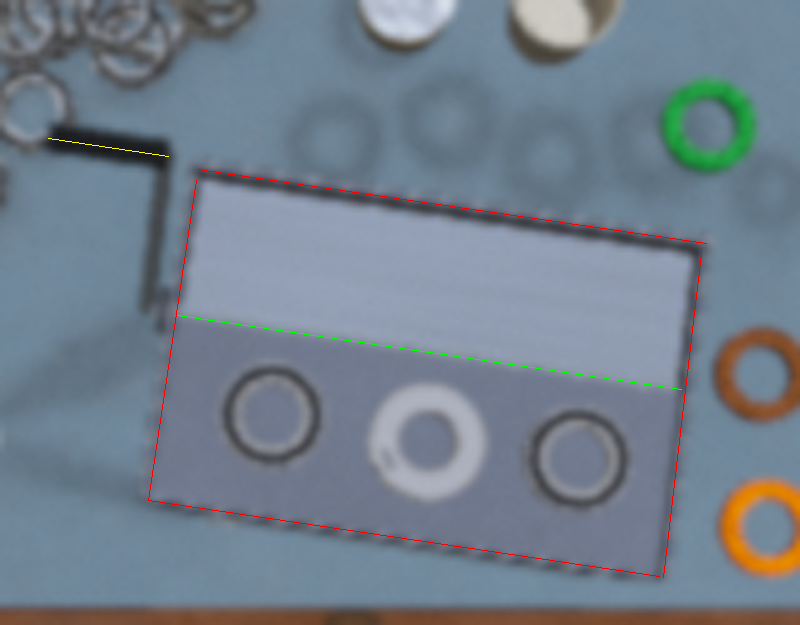

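Request:
carry_out --pt "0.2 -0.3 0 0 0 0" --pt "0.35 -0.6 0 0 0 0.03" --pt "0.5 -1 0 0 0 0.06" --pt "0.5 -1 0 0 0 0.073" --pt "0.5 -1 0 0 0 0.073" --pt "0.5 -1 0 0 0 0.073" --pt "0.5 -1 0 0 0 0.073" --pt "0.5 -1 0 0 0 0.073" --hand -0.06

```text
time_s: 2.37
ee_pos: [0.3198, 0.504, 0.3039]
tcp_rot: [[-0.986, 0.165, -0.0], [0.165, 0.986, 0.001], [0.001, 0.001, -1.0]]
force: [0.6, 0.8, -0.0]
gripper_width: 0.0401
grip_force: 0.0
```

The refined overlay fits: box origin (0.4745, -0.1645), yaw -8.3°. Moving on towards reject A at (0.446, -0.074).

Request:
carry_out --pt "0.05 -0.2 0 0 0 0" --pt "0.1 -0.4 0 0 0 0" --pt "0.15 -0.6 0 0 0 0" --pt "0.2 -0.8 0 0 0 0" --pt "0.25 -1 0 0 0 0.007" --pt "0.25 -1 0 0 0 0.007" --pt "0.25 -1 0 0 0 0.007" --pt "0.25 -1 0 0 0 0.007"

```text
time_s: 3.03
ee_pos: [0.3503, 0.384, 0.304]
tcp_rot: [[-0.99, 0.144, -0.0], [0.144, 0.99, 0.001], [0.0, 0.001, -1.0]]
force: [-0.3, -0.2, -0.1]
gripper_width: 0.0402
grip_force: 0.0
```

Request:
carry_out --pt "0.03 -0.125 0 0 0 0" --pt "0.06 -0.25 0 0 0 0" --pt "0.09 -0.375 0 0 0 0" --pt "0.12 -0.5 0 0 0 0" --pt "0.15 -0.625 0 0 0 0" --pt "0.18 -0.75 0 0 0 0" --pt "0.2 -0.875 0 0 0 0" --pt "0.2 -1 0 0 0 0"

```text
time_s: 3.7
ee_pos: [0.3751, 0.2622, 0.3039]
tcp_rot: [[-0.99, 0.144, 0.0], [0.144, 0.99, 0.0], [-0.0, 0.0, -1.0]]
force: [-0.0, 0.2, 0.8]
gripper_width: 0.0402
grip_force: 0.0
```

Request:
carry_out --pt "0.03 -0.125 0 0 0 0" --pt "0.06 -0.25 0 0 0 0" --pt "0.09 -0.375 0 0 0 0" --pt "0.12 -0.5 0 0 0 0" --pt "0.15 -0.625 0 0 0 0" --pt "0.18 -0.75 0 0 0 0" --pt "0.2 -0.875 0 0 0 0" --pt "0.2 -1 0 0 0 0"

```text
time_s: 4.37
ee_pos: [0.399, 0.142, 0.3039]
tcp_rot: [[-0.99, 0.144, 0.0], [0.144, 0.99, 0.0], [-0.0, 0.0, -1.0]]
force: [0.4, 0.4, -0.7]
gripper_width: 0.0401
grip_force: 0.0
```

Request:
carry_out --pt "0.03 -0.125 0 0 0.0 0" --pt "0.06 -0.25 0 0 0.03 0" --pt "0.09 -0.375 0 0.01 0.06 0" --pt "0.12 -0.5 0 0.015 0.09 0" --pt "0.15 -0.625 0 0.017 0.12 0" --pt "0.18 -0.75 0 0.017 0.12 0" --pt "0.18 -0.875 0 0.017 0.12 0" --pt "0.18 -1 0 0.017 0.12 0"

```text
time_s: 5.03
ee_pos: [0.4207, 0.0219, 0.3035]
tcp_rot: [[-0.918, 0.144, -0.369], [0.134, 0.99, 0.052], [0.372, -0.002, -0.928]]
force: [0.1, -0.8, 0.3]
gripper_width: 0.0401
grip_force: 0.0
```

Request:
carry_out --pt "0 -0.25 0 0 0 0" --pt "0 -0.5 0 0 0 0" --pt "0 -0.763 0 0 0 0" --pt "0 -0.763 -0.15 0 0 0" --pt "0 -0.763 -0.3 0 0 0" --pt "0 -0.763 -0.45 0 0 0" --pt "0 -0.763 -0.6 0 0 0" --pt "0 -0.763 -0.61 0 0 0"

```text
time_s: 5.7
ee_pos: [0.419, -0.0685, 0.2284]
tcp_rot: [[-0.917, 0.144, -0.372], [0.134, 0.99, 0.052], [0.376, -0.002, -0.927]]
force: [0.1, -0.4, 0.7]
gripper_width: 0.0402
grip_force: 0.0
```

Run:
```python
from h import *
c=manip.read_camera("scene")
im=cv2.resize(c["frame"][110:230,150:310,::-1],None,fx=5,fy=5,interpolation=cv2.INTER_CUBIC)
cv2.imwrite("pics/a1.png",im); print(manip.observe()["force"])
```

```text
[ 0.13256539 -0.94618153  0.53498719]
```

View pics/a1.png

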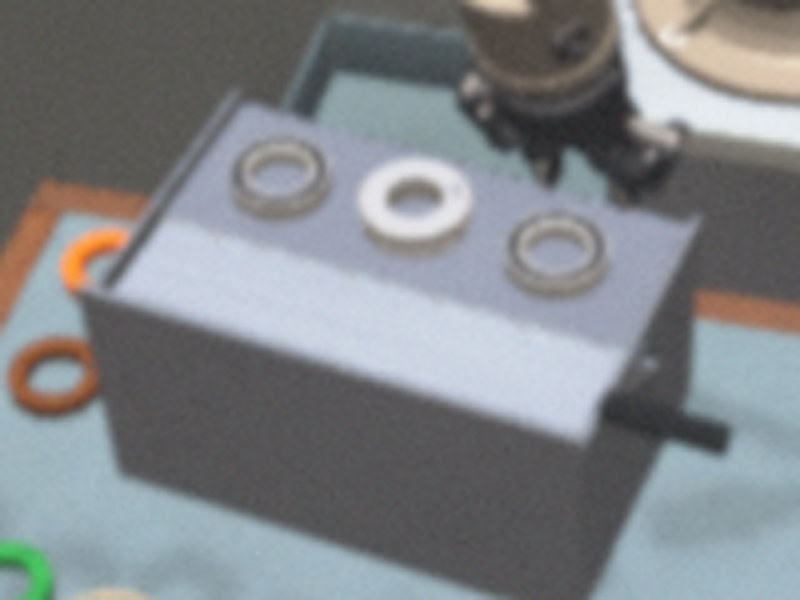

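The fingers (545,175)/(625,200) stand behind reject A (555,250) and in line with it. Pushing.

Request:
carry_out --pt "0 0 -0.035 0 0 0" --pt "0.04 -0.006 -0.035 0 0 0" --pt "0.1 -0.0145 -0.035 0 0 0" --pt "0.17 -0.025 -0.035 0 0 0" --pt "0.24 -0.035 -0.035 0 0 0" --pt "0.31 -0.045 -0.035 0 0 0" --pt "0.38 -0.055 -0.035 0 0 0" --pt "0.45 -0.0655 -0.035 0 0 0"

```text
time_s: 6.42
ee_pos: [0.4749, -0.077, 0.2267]
tcp_rot: [[-0.918, 0.145, -0.369], [0.135, 0.989, 0.052], [0.373, -0.002, -0.928]]
force: [-5.0, 0.6, 4.0]
gripper_width: 0.04
grip_force: 2.4
```

Request:
carry_out --pt "0.07 -0.01 0 0 0 0" --pt "0.14 -0.02 0 0 0 0" --pt "0.21 -0.03 0 0 0 0" --pt "0.28 -0.0405 0 0 0 0" --pt "0.34 -0.0495 0 0 0 0" --pt "0.39 -0.0565 0 0 0 0" --pt "0.43 -0.0625 0 0 0 0" --pt "0.445 -0.065 0 0 0 0"

```text
time_s: 7.08
ee_pos: [0.5289, -0.0847, 0.2263]
tcp_rot: [[-0.919, 0.144, -0.367], [0.135, 0.99, 0.052], [0.371, -0.002, -0.929]]
force: [-1.7, 0.4, 1.7]
gripper_width: 0.0402
grip_force: 1.0
```

```bash
cat >> h.py <<'E'
P=np.array([.4745,-.1645,np.radians(-8.3)])
def box(a):
    k,s=np.cos(P[2]),np.sin(P[2]); d=np.array(a[:2])-P[:2]; return np.array([k*d[0]+s*d[1],-s*d[0]+k*d[1]])
def world(l):
    k,s=np.cos(P[2]),np.sin(P[2]); return np.array([P[0]+k*l[0]-s*l[1],P[1]+s*l[0]+k*l[1]])
E
python3 - <<'E'
from h import *
c=manip.read_camera("scene")
im=cv2.resize(c["frame"][110:230,150:310,::-1],None,fx=5,fy=5,interpolation=cv2.INTER_CUBIC)
for l in [(.045,.086),(.054,.086),(.063,.086)]:
    for th in np.linspace(0,2*np.pi,60):
        a=world((l[0]+.031*np.cos(th),l[1]+.031*np.sin(th)));u=(proj(c,[*a,.163])-[150,110]+.5)*5
        if l[0]==.054: cv2.circle(im,(int(u[0]),int(u[1])),1,(0,0,255),-1)
cv2.imwrite("pics/a2.png",im); s=manip.observe();print(s["force"],s["ee_pos"],box(s["ee_pos"]))
for m in manip.landmark_of("scene","reject_a"):
    b=box(at(c,m["centre"],.149)); 
    if abs(b[0])<.1 and abs(b[1])<.15: print(m["conf"],b)
E
```

```text
[ 0.03929816 -0.38205106 -0.01986424] [ 0.52877289 -0.0847074   0.2263205 ] [0.04218587 0.08679146]
0.76 [-0.03205087 -0.09431043]
0.65 [0.05520643 0.07720347]
0.53 [ 0.06898939 -0.14858022]
```

View pics/a2.png

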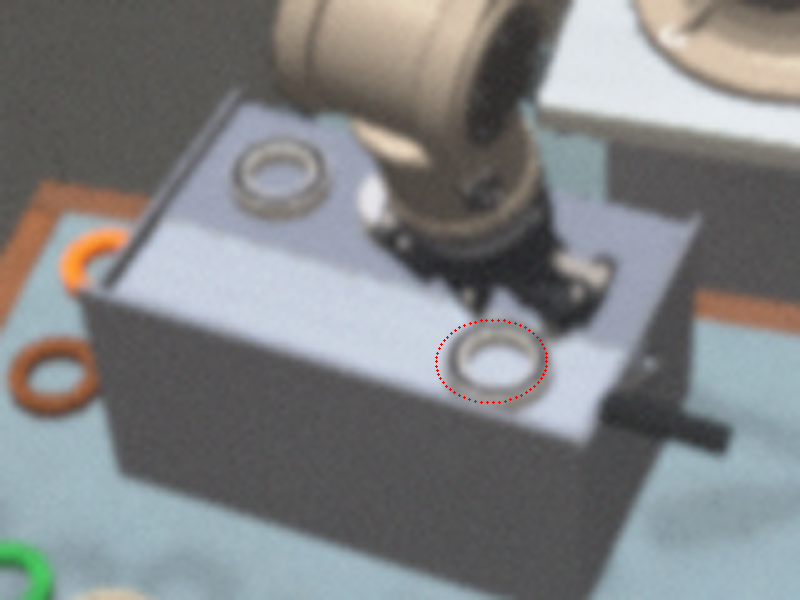

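Reject A is now on the flap at x≈55 mm (pixel (500,362), red circle at x=54 mm). Next is reject B.

Request:
carry_out --pt "-0.1 0 0.1 0 0 0" --pt "-0.2 0 0.35 0 0 0" --pt "-0.3 0 0.6 0 0 0" --pt "-0.4 -0.2 0.6 0 0 0" --pt "-0.5 -0.4 0.6 0 0 0" --pt "-0.6 -0.6 0.6 0 0 0" --pt "-0.7 -0.8 0.6 0 0 0" --pt "-0.8 -1 0.6 0 0 0"

```text
time_s: 7.85
ee_pos: [0.4314, -0.2057, 0.2987]
tcp_rot: [[-0.919, 0.144, -0.366], [0.135, 0.99, 0.052], [0.37, -0.002, -0.929]]
force: [-0.1, -0.9, 0.2]
gripper_width: 0.0397
grip_force: 0.0
```

Request:
carry_out --pt "-0.1 -0.12 0 0 0 0" --pt "-0.2 -0.24 0 0 0 0" --pt "-0.31 -0.35 0 0 0 0" --pt "-0.31 -0.35 -0.15 0 0 0" --pt "-0.31 -0.35 -0.3 0 0 0" --pt "-0.31 -0.35 -0.45 0 0 0" --pt "-0.31 -0.35 -0.55 0 0 0" --pt "-0.31 -0.35 -0.59 0 0 0"

```text
time_s: 8.52
ee_pos: [0.3942, -0.2463, 0.2263]
tcp_rot: [[-0.918, 0.144, -0.369], [0.135, 0.99, 0.052], [0.373, -0.002, -0.928]]
force: [-0.6, 0.5, 0.3]
gripper_width: 0.0405
grip_force: 0.0
```

Request:
carry_out --pt "0 0 -0.01 0 0 0" --pt "0.04 -0.006 -0.01 0 0 0" --pt "0.1 -0.0145 -0.01 0 0 0" --pt "0.17 -0.025 -0.01 0 0 0" --pt "0.24 -0.035 -0.01 0 0 0" --pt "0.31 -0.045 -0.01 0 0 0" --pt "0.38 -0.055 -0.01 0 0 0" --pt "0.45 -0.0655 -0.01 0 0 0"

```text
time_s: 9.18
ee_pos: [0.4491, -0.2547, 0.2267]
tcp_rot: [[-0.918, 0.145, -0.369], [0.135, 0.989, 0.052], [0.373, -0.002, -0.928]]
force: [-3.4, 0.7, 3.6]
gripper_width: 0.0403
grip_force: 2.2
```

Request:
carry_out --pt "0.07 -0.01 0 0 0 0" --pt "0.14 -0.02 0 0 0 0" --pt "0.21 -0.03 0 0 0 0" --pt "0.28 -0.0405 0 0 0 0" --pt "0.34 -0.0495 0 0 0 0" --pt "0.39 -0.0565 0 0 0 0" --pt "0.43 -0.0625 0 0 0 0" --pt "0.445 -0.065 0 0 0 0"

```text
time_s: 9.85
ee_pos: [0.5031, -0.2623, 0.2263]
tcp_rot: [[-0.919, 0.144, -0.367], [0.134, 0.99, 0.052], [0.371, -0.002, -0.929]]
force: [-2.6, 0.3, 2.1]
gripper_width: 0.0402
grip_force: 1.3
```

Request:
carry_out --pt "-0.15 0 0.1 0 0 0" --pt "-0.2 0 0.35 0 0 0" --pt "-0.2 0 0.6 0 0 0" --pt "-0.1 0.2 0.75 0 0 0" --pt "0 0.4 0.8 0 0 0" --pt "0.1 0.6 0.8 0 0 0" --pt "0.2 0.8 0.8 0 0 0" --pt "0.3 1 0.8 0 0 0"

```text
time_s: 10.52
ee_pos: [0.5392, -0.1409, 0.3228]
tcp_rot: [[-0.92, 0.144, -0.365], [0.135, 0.99, 0.052], [0.369, -0.001, -0.929]]
force: [0.5, -0.0, -0.3]
gripper_width: 0.0399
grip_force: 0.0
```

Run:
```python
from h import *
from scipy.spatial.transform import Rotation as Ro
c=manip.read_camera("scene")
im=cv2.resize(c["frame"][110:230,150:310,::-1],None,fx=5,fy=5,interpolation=cv2.INTER_CUBIC)
cv2.imwrite("pics/a3.png",im); s=manip.observe();print(s["time_s"],s["joint_pos"],s["ee_pos"])
for q in ("reject_a","master_ring"):
  for m in manip.landmark_of("scene",q):
    b=box(at(c,m["centre"],.149)); 
    if abs(b[0])<.1 and abs(b[1])<.15: print(q,m["conf"],b)
R0=np.array(s["tcp_rot"]);a=P[2]
for sg in(1,-1):
    y=sg*np.array([np.cos(a),np.sin(a),0]);z=np.array([0,0,-1.]);T=np.c_[np.cross(y,z),y,z]
    print(sg,Ro.from_matrix(T@R0.T).as_rotvec()/np.pi)
print(world((.094,.217)))
```

```text
10.5667 [-0.18821421  0.46555145  0.45007929  1.63770683 -0.15627426  1.46189606
  1.73816696] [ 0.54206263 -0.1344417   0.32208718]
reject_a 0.55 [ 0.04924448 -0.08918924]
reject_a 0.53 [0.04914329 0.0740345 ]
reject_a 0.47 [ 0.0688493 -0.1460036]
master_ring 0.59 [ 0.05241407 -0.0950907 ]
1 [-0.10743395 -0.07934739 -0.49607182]
-1 [ 0.07917223 -0.10719677  0.49094515]
[0.59884072 0.03665761]
```

View pics/a3.png

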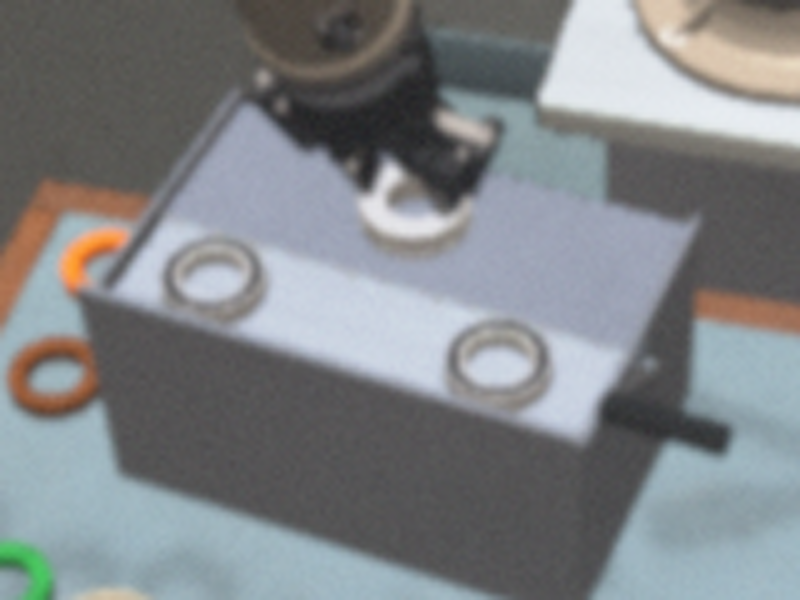

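Both rejects lie wholly on the flap, at (213,280) and (500,362), and the master ring has not moved. Now the lever, with the tool turned so the fingers straddle the bar.

Request:
carry_out --pt "0.1 0.15 0 -0.008 -0.006 -0.038" --pt "0.2 0.3 0 -0.0165 -0.0122 -0.0763" --pt "0.3 0.45 0 -0.025 -0.018 -0.1145" --pt "0.4 0.6 0 -0.033 -0.0245 -0.1526" --pt "0.5 0.75 0 -0.041 -0.0306 -0.191" --pt "0.5 0.9 0 -0.0496 -0.0366 -0.229" --pt "0.5 1 0 -0.058 -0.0427 -0.267" --pt "0.5 1 0 -0.066 -0.049 -0.305" --hand 0.2

```text
time_s: 11.33
ee_pos: [0.5986, -0.0201, 0.3222]
tcp_rot: [[-0.421, 0.898, -0.128], [0.896, 0.433, 0.096], [0.142, -0.074, -0.987]]
force: [-0.2, 0.0, -0.8]
gripper_width: 0.0512
grip_force: 0.0
```

Request:
carry_out --pt "0 0.1 0 -0.008 -0.006 -0.038" --pt "0 0.2 0 -0.0165 -0.0122 -0.0763" --pt "0 0.3 0 -0.025 -0.018 -0.1145" --pt "0 0.4 0 -0.033 -0.0245 -0.1526" --pt "0 0.5 0 -0.0414 -0.0303 -0.191" --pt "0 0.5 0 -0.0414 -0.0303 -0.191" --pt "0 0.5 0 -0.0414 -0.0303 -0.191" --pt "0 0.5 0 -0.0414 -0.0303 -0.191"

```text
time_s: 12.0
ee_pos: [0.5981, 0.0361, 0.3227]
tcp_rot: [[0.151, 0.989, -0.001], [0.989, -0.151, 0.003], [0.002, -0.002, -1.0]]
force: [-0.3, -0.2, -0.2]
gripper_width: 0.0512
grip_force: 0.0
```

Request:
carry_out --pt "0 0 -0.1 0 0 0" --pt "0 0 -0.2 0 0 0" --pt "0 0 -0.3 0 0 0" --pt "0 0 -0.4 0 0 0" --pt "0 0 -0.5 0 0 0" --pt "0 0 -0.545 0 0 0" --pt "0 0 -0.545 0 0 0" --pt "0 0 -0.545 0 0 0"

```text
time_s: 12.67
ee_pos: [0.598, 0.0376, 0.2568]
tcp_rot: [[0.153, 0.988, -0.002], [0.988, -0.153, 0.002], [0.002, -0.002, -1.0]]
force: [0.5, -0.2, 0.2]
gripper_width: 0.0508
grip_force: 0.0
```

Request:
carry_out --pt "0 0 0 0 0 0" --pt "0 0 0 0 0 0" --pt "0 0 0 0 0 0" --pt "0 0 0 0 0 0" --pt "0 0 0 0 0 0" --pt "0 0 0 0 0 0" --pt "0 0 0 0 0 0" --pt "0 0 0 0 0 0" --hand -1 --force 40

```text
time_s: 13.33
ee_pos: [0.5996, 0.0375, 0.2581]
tcp_rot: [[0.153, 0.988, 0.003], [0.988, -0.153, 0.003], [0.003, 0.002, -1.0]]
force: [5.3, -1.0, -0.8]
gripper_width: 0.0163
grip_force: 39.3
```

Run:
```python
import numpy as np
from h import P
a0=np.arctan2(57,82)
for th in np.arange(0,1.21,.1):
    a=a0-th; dx=.1*(np.cos(a)-np.cos(a0)); dz=.1*(np.sin(a)-np.sin(a0))
    print(round(th,2),np.round(np.array([dx*np.cos(P[2]),dx*np.sin(P[2]),dz])/.12,3))
```

```text
0.0 [ 0. -0.  0.]
0.1 [ 0.044 -0.006 -0.071]
0.2 [ 0.08  -0.012 -0.145]
0.3 [ 0.109 -0.016 -0.223]
0.4 [ 0.13  -0.019 -0.304]
0.5 [ 0.143 -0.021 -0.386]
0.6 [ 0.147 -0.022 -0.469]
0.7 [ 0.144 -0.021 -0.553]
0.8 [ 0.132 -0.019 -0.635]
0.9 [ 0.112 -0.016 -0.716]
1.0 [ 0.085 -0.012 -0.794]
1.1 [ 0.049 -0.007 -0.87 ]
1.2 [ 0.007 -0.001 -0.941]
```

Request:
carry_out --pt "0.044 -0.006 -0.071 0 0 0" --pt "0.08 -0.012 -0.145 0 0 0" --pt "0.109 -0.016 -0.223 0 0 0" --pt "0.13 -0.019 -0.304 0 0 0" --pt "0.143 -0.021 -0.386 0 0 0" --pt "0.147 -0.022 -0.469 0 0 0" --pt "0.147 -0.022 -0.469 0 0 0" --pt "0.147 -0.022 -0.469 0 0 0"

```text
time_s: 14.0
ee_pos: [0.6175, 0.0348, 0.202]
tcp_rot: [[0.153, 0.988, 0.002], [0.988, -0.153, 0.003], [0.003, 0.002, -1.0]]
force: [2.1, 0.8, 5.3]
gripper_width: 0.0166
grip_force: 44.6
```

Request:
carry_out --pt "-0.003 0.001 -0.084 0 0 0" --pt "-0.015 0.003 -0.166 0 0 0" --pt "-0.035 0.006 -0.247 0 0 0" --pt "-0.062 0.01 -0.325 0 0 0" --pt "-0.098 0.015 -0.401 0 0 0" --pt "-0.14 0.021 -0.472 0 0 0" --pt "-0.14 0.021 -0.48 0 0 0" --pt "-0.14 0.021 -0.48 0 0 0"

```text
time_s: 14.67
ee_pos: [0.6065, 0.0365, 0.1467]
tcp_rot: [[0.154, 0.988, 0.016], [0.988, -0.154, 0.001], [0.003, 0.016, -1.0]]
force: [17.7, -3.3, 3.3]
gripper_width: 0.0167
grip_force: 49.1
```

Run:
```python
from h import *
c=manip.read_camera("scene")
im=cv2.resize(c["frame"][110:230,150:310,::-1],None,fx=5,fy=5,interpolation=cv2.INTER_CUBIC)
cv2.imwrite("pics/a4.png",im); s=manip.observe();print(s["time_s"],s["ee_pos"],s["force"],s["gripper_width"])
```

```text
14.7167 [0.60657701 0.03655266 0.14689596] [17.4369236  -3.34289177  3.32384247] 0.016345194238279914
```

View pics/a4.png

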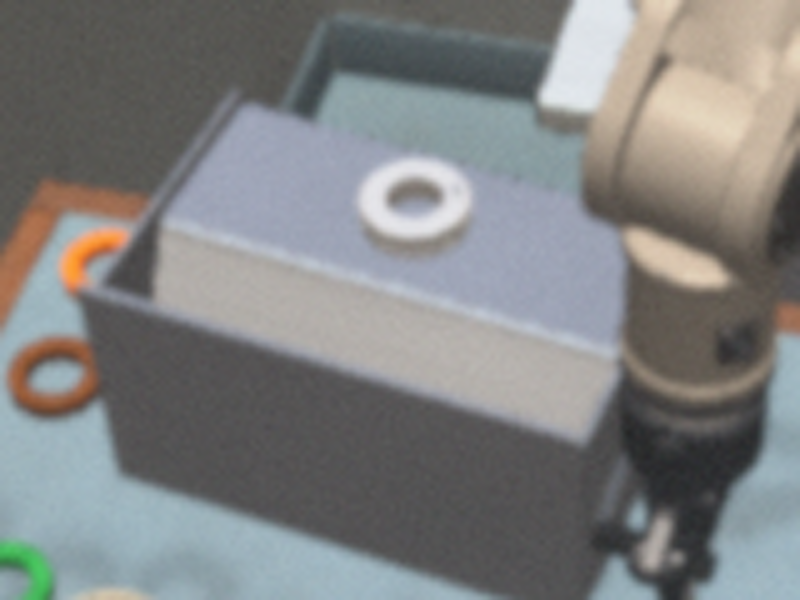

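The flap hangs open and no bearing shows on it; the master at (415,200) is undisturbed. The force splits into about 12 N tangential, as expected fully down, and about 12 N radial strain. I'll relax the radial part and hold.

Request:
carry_out --pt "0.027 -0.004 -0.033 0 0 0" --pt "0.027 -0.004 -0.033 0 0 0" --pt "0.027 -0.004 -0.033 0 0 0" --pt "0.027 -0.004 -0.033 0 0 0" --pt "0.027 -0.004 -0.033 0 0 0" --pt "0.027 -0.004 -0.033 0 0 0" --pt "0.027 -0.004 -0.033 0 0 0" --pt "0.027 -0.004 -0.033 0 0 0"

```text
time_s: 15.38
ee_pos: [0.6048, 0.0367, 0.1415]
tcp_rot: [[0.153, 0.988, 0.005], [0.988, -0.153, 0.003], [0.004, 0.004, -1.0]]
force: [1.9, -0.4, 8.9]
gripper_width: 0.0165
grip_force: 50.0
```

Request:
carry_out --pt "0 0 0 0 0 0" --pt "0 0 0 0 0 0" --pt "0 0 0 0 0 0" --pt "0 0 0 0 0 0" --pt "0 0 0 0 0 0" --pt "0 0 0 0 0 0" --pt "0 0 0 0 0 0" --pt "0 0 0 0 0 0"

```text
time_s: 16.05
ee_pos: [0.6048, 0.0367, 0.1415]
tcp_rot: [[0.153, 0.988, 0.005], [0.988, -0.153, 0.003], [0.004, 0.004, -1.0]]
force: [2.2, -1.4, 9.5]
gripper_width: 0.0165
grip_force: 50.0
```

Run:
```python
from h import *
for n in("top","scene"):
  c=manip.read_camera(n)
  for m in manip.landmark_of(n,"reject_a"):
    print(n,round(m["conf"],2),np.round(m["centre"]),box(at(c,m["centre"],.15)).round(3),box(at(c,m["centre"],.02)).round(3))
c=manip.read_camera("top")
cv2.imwrite("pics/t5.png",cv2.resize(c["frame"][140:265,210:370,::-1],None,fx=5,fy=5,interpolation=cv2.INTER_CUBIC))
```

```text
top 0.75 [354. 167.] [ 0.163 -0.158] [ 0.193 -0.185]
top 0.66 [322. 197.] [ 0.061 -0.073] [ 0.081 -0.09 ]
top 0.64 [360. 244.] [-0.061 -0.2  ] [-0.054 -0.231]
top 0.58 [363. 214.] [ 0.026 -0.198] [ 0.042 -0.228]
top 0.51 [268. 188.] [0.062 0.087] [0.082 0.087]
scene 0.76 [163. 184.] [ 0.14 -0.14] [ 0.047 -0.216]
scene 0.68 [149. 228.] [ 0.288 -0.097] [ 0.214 -0.168]
scene 0.54 [175. 165.] [ 0.061 -0.143] [-0.043 -0.22 ]
scene 0.25 [337. 232.] [0.122 0.362] [0.027 0.352]
```

View pics/t5.png

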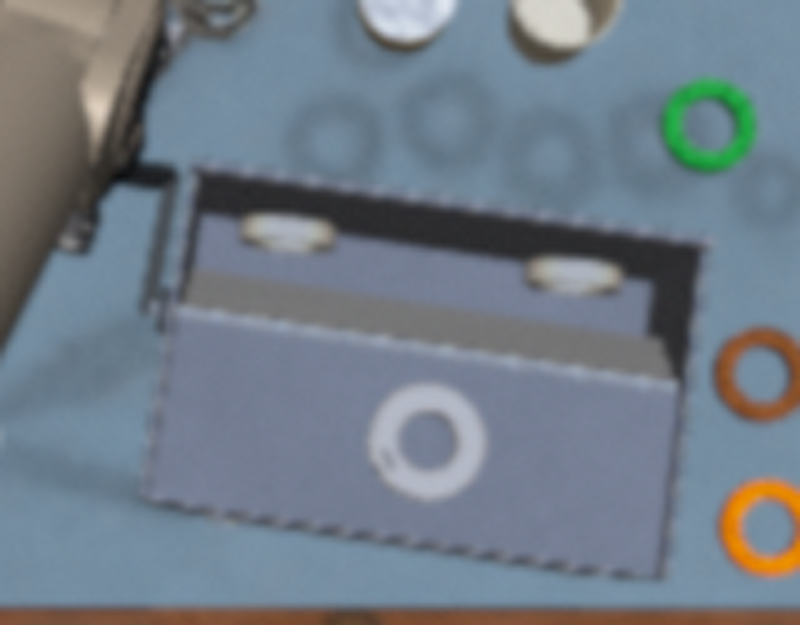

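Both bearings stand on the bin floor against the back wall, at (287,232) and (575,273), well below the deck; the master at (428,441) has not moved. Easing the lever up, still gripped.

Request:
carry_out --pt "0.02 -0.003 0.05 0 0 0" --pt "0.036 -0.004 0.097 0 0 0" --pt "0.05 -0.006 0.14 0 0 0" --pt "0.063 -0.008 0.185 0 0 0" --pt "0.075 -0.01 0.225 0 0 0" --pt "0.085 -0.011 0.265 0 0 0" --pt "0.093 -0.013 0.306 0 0 0" --pt "0.098 -0.014 0.347 0 0 0"

```text
time_s: 16.97
ee_pos: [0.6169, 0.0349, 0.1828]
tcp_rot: [[0.153, 0.988, 0.006], [0.988, -0.153, 0.002], [0.003, 0.005, -1.0]]
force: [5.3, -1.5, 3.5]
gripper_width: 0.0163
grip_force: 46.1
```

Request:
carry_out --pt "0.006 -0.001 0.041 0 0 0" --pt "0.012 -0.002 0.082 0 0 0" --pt "0.014 -0.002 0.124 0 0 0" --pt "0.015 -0.003 0.166 0 0 0" --pt "0.014 -0.003 0.208 0 0 0" --pt "0.011 -0.002 0.249 0 0 0" --pt "0.005 -0.001 0.29 0 0 0" --pt "-0.002 0 0.331 0 0 0"

```text
time_s: 17.63
ee_pos: [0.6147, 0.0353, 0.2217]
tcp_rot: [[0.153, 0.988, 0.001], [0.988, -0.153, 0.003], [0.003, 0.001, -1.0]]
force: [4.5, -1.7, 1.8]
gripper_width: 0.0167
grip_force: 42.9
```

Request:
carry_out --pt "-0.01 0.001 0.04 0 0 0" --pt "-0.021 0.003 0.081 0 0 0" --pt "-0.035 0.005 0.12 0 0 0" --pt "-0.05 0.007 0.159 0 0 0" --pt "-0.068 0.01 0.196 0 0 0" --pt "-0.086 0.013 0.233 0 0 0" --pt "-0.107 0.016 0.269 0 0 0" --pt "-0.13 0.019 0.304 0 0 0"

```text
time_s: 18.3
ee_pos: [0.5994, 0.0376, 0.2584]
tcp_rot: [[0.153, 0.988, 0.002], [0.988, -0.153, 0.003], [0.003, 0.002, -1.0]]
force: [15.8, -1.7, -15.4]
gripper_width: 0.017
grip_force: 39.3
```

The arm is back at the start height and pulling against the closed stop, so the flap is shut. Releasing and retreating upward.

Request:
carry_out --pt "0 0 0 0 0 0" --pt "0 0 0 0 0 0" --pt "0 0 0 0 0 0" --pt "0 0 0 0 0 0" --pt "0 0 0 0 0 0" --pt "0 0 0 0 0 0" --pt "0 0 0 0 0 0" --pt "0 0 0 0 0 0" --hand 0.2

```text
time_s: 18.97
ee_pos: [0.598, 0.0377, 0.257]
tcp_rot: [[0.153, 0.988, -0.002], [0.988, -0.153, 0.003], [0.003, -0.002, -1.0]]
force: [0.2, -0.0, 0.0]
gripper_width: 0.0514
grip_force: 0.0
```

Request:
carry_out --pt "0 0 0.1 0 0 0" --pt "0 0 0.2 0 0 0" --pt "0 0 0.35 0 0 0" --pt "0 0 0.5 0 0 0" --pt "0 0 0.65 0 0 0" --pt "0 0 0.8 0 0 0" --pt "0 0 0.8 0 0 0" --pt "0 0 0.8 0 0 0"

```text
time_s: 19.63
ee_pos: [0.5987, 0.0374, 0.3552]
tcp_rot: [[0.153, 0.988, 0.002], [0.988, -0.153, 0.004], [0.004, 0.001, -1.0]]
force: [-1.6, -0.2, -0.0]
gripper_width: 0.0515
grip_force: 0.0
```

Run:
```python
from h import *
c=manip.read_camera("scene");s=manip.observe();print(s["time_s"],s["ee_pos"],s["force"],s["gripper_width"])
cv2.imwrite("pics/end.png",cv2.resize(c["frame"][110:230,150:310,::-1],None,fx=5,fy=5,interpolation=cv2.INTER_CUBIC))
```

```text
19.6833 [0.59811809 0.03765971 0.35388184] [ 0.20393946 -0.8881534   0.23292837] 0.05155559237120805
```

View pics/end.png

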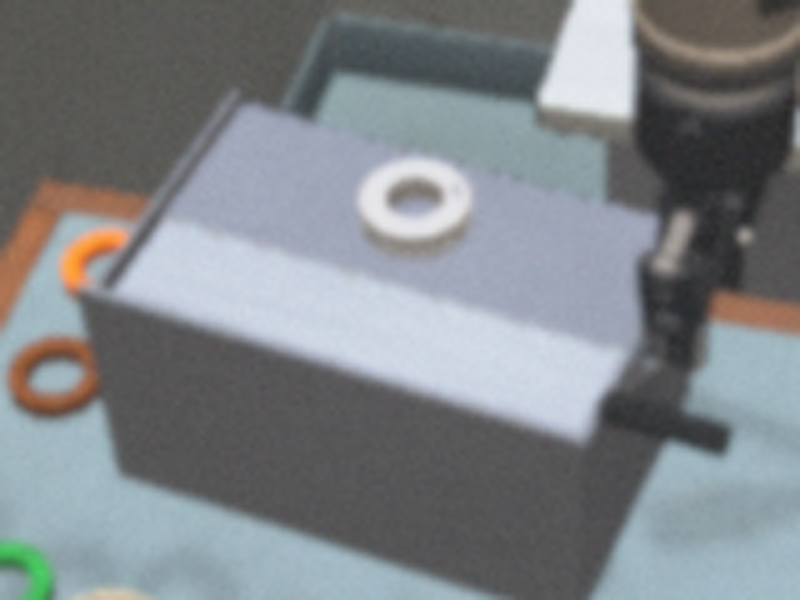

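The flap is shut and empty, the master ring is still at (415,200), and the gripper is clear of the lever.

```bash
python3 -c "
from bench import manip
print(manip.job_done())"
```

```text
the job is handed in; nothing more can be done
None
```

Job handed in (no verdict returned) after about 20 s of the 53 s: both rejects went down into the box, the lever was eased up until the flap shut, and the master ring still lies where it was.

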